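# Set the strap stop one notch shorter

### The arm

A 7-joint arm with a two-finger parallel gripper is mounted at the origin on a cart in front of the work surface, level with it; the furniture and walls round the work are solid. World frame = base frame: x ahead of the robot, y to its left, z up, the work surface at z = 0. Lengths are in m, angles in degrees, forces in N, time in s.
With the tool pointing down it reaches from about 0.425 to 0.875 m from the base axis. Payload 4.7 kg.
Tool frame: the origin (TCP) lies at the very end of the fingers, on their centre line; the grasp point (between the pads) lies 19 mm behind it; z points along the fingers, y is the direction in which the jaws open and shut (so a half turn about z gives the same grasp; the last joint's range is limited). The gripper opens to 87 mm and grips with 3 to 60 N. Pads are 19 mm wide; open, the fingers measure 117 mm over their backs; the gripper's body (75 mm by 190 mm) begins 51 mm behind the grasp point.
Start: joints at [-71.499, 18.392, -4.016, 83.108, 1.295, 78.541, -3.26], TCP at [0.198, 0.619, 0.223] pointing down, gripper open.
Joint ranges: [-163.93, 163.93], [-17.29, 119.83], [-79.2, 71.16], [3.27, 140.29], [-89.18, 269.18], [5.43, 117.66], [-154.24, 154.24]. Speed limits (degrees/s): [147.25, 147.25, 180, 180, 180, 180, 180].

### API

Orientations are given as [roll, pitch, yaw] about the fixed x, y, z axes, in that order (R = Rz(yaw) Ry(pitch) Rx(roll)).
In Python, from cell import monitor, imaging, ticket, spot_in, pinpoint gives the robot as it stands.
- The arm moves only by the tool servo_tool, never from a script. Its argument "targets" is a list of rows, each a list of 5 numbers: the opening in per cent of the stroke, from 0 (shut) to 100 (fully open), then the shift along the tool's x, y, z in m, then the turn about the tool's z in rad. In form: [[grip, dx, dy, dz, turn], ...]. A call has 1 to 5 rows; each row is the pose to reach, as a shift and turn from the pose commanded when the call began, along the tool's axes at that moment; what a row does not reach only later rows make up. A row lasts 1/8 s, in which the tool goes at most 62.5 mm and 10.7 degrees, less where a joint would pass 70% of its speed; a pose out of reach is approached as far as the arm can. A call with a gripper value outside its range is refused whole. The fingers move at their own pace and stop on an object; "grip_force" is the grip in N (left out, the last holds). Time passes only in rows, so rows that repeat a pose let the fingers close. It gives the time, the measured TCP pose, the force and the opening at its end, in the units of the state.
- monitor.get_obs(): the state, without advancing time (a new reading comes with each control period).
- imaging.read_camera(name): name is "scene" or "side" or "wrist"; returns a dict with "frame" (400x640x3 uint8, blue, green, red), "depth" (400x640 float32, m along the optical axis (not along the pixel's ray), 0 where there is no reading), "K" (3x3 intrinsics, pixels), "world_from_camera" (4x4, takes a point from camera to world coordinates). Camera axes: x right, y down, z forward; pixel columns grow to the right and rows downward; lengths in m; the calibration is good to about 2 mm. A picture is of the moment at which its call begins.
- ticket.sign_off(): hands the job in, once; it reports no verdict.
Trained networks look in the newest picture that a camera, given by its name, has taken for a name from the list of things; names that differ only in an ending like _2 or _b are one class to them, and where a whole thing is asked for, a point or a joint stands for the part that bears it (a point fixed in the world has none). Each returns a list of dicts, best first, with "confidence" (0 to 1); they miss things now and then, are a little off and sometimes report something else, mostly with a low value. They report only what shows in the picture. A call takes as long as a camera call. They do not tell look-alikes from the thing itself.
- spot_in(camera, label): "at" ([column, row] in pixels, amid what is visible of it).
- pinpoint(camera, label): "at" ([column, row] in pixels: a listed point, or the origin of a listed thing).
The state is a dict: "time_s": time; "qpos": joint angles; "joint_velocities": joint speeds; "effort": joint torques, N m; "tool_pos": TCP position; "tool_rot": TCP orientation; "force": force on the tool from outside, world axes, zero at the start; "wrist_torque": the same for the moment, N m; "grip_width": finger opening in m.
Only numpy, scipy, OpenCV 4.12 (cv2) and the standard library are available. Lean on these libraries where they do the work, as an engineer would, in place of code of your own. Each camera call takes 0.05 s, during which the arm holds its last target.

### The job

The next straps are one size shorter: lift the orange stop up out of its notch in the rail, shift it along to the very next notch nearer the rail's blue end plate, and set it down there fully home, its shoulder flat on the rail, and let go. Leave the black stop in its notch.

Things in the scene. Friction and masses are not known exactly. Their poses are not given: they have to be found in the camera images.
- stop_rail: fixed aluminium rail, 60 (x) x 322 (y) mm, top 24 mm above the table; origin at its underside's centre, z up. Five dark notches in its top on the middle line at y = 110, 55, 0, -55, -110 mm, each 37 (x) x 17 (y) mm, 18 mm deep, mouths bevelled 3 mm. A blue end plate 44 mm high stands at the +y end (y = 150 to 162 mm); low grey cap at the -y end. The two stops sit at 55 and -55 mm, either way round.
- stop_orange_grip (a point): orange stop, loose: 24 mm square grip post on a 46 x 36 x 10 mm shoulder; below it a steel tab 30 (x) x 10 (y) mm reaches 15 mm down into the notch. 120 g. This point: on the post's axis, 18 mm below its top, 24 mm above the shoulder, 58 mm above the table when seated. z up, y along the rail. It starts at rail y = +55 or -55 mm; the next notch towards the blue plate is free.
- stop_black_grip (a point): black stop, loose, same shape as the orange one: 24 mm square grip post on a 46 x 36 x 10 mm shoulder; below it a steel tab 30 (x) x 10 (y) mm reaches 15 mm down into the notch. 120 g. This point: on the post's axis, 18 mm below its top, 24 mm above the shoulder, 58 mm above the table when seated. z up, y along the rail. It sits in the other of those two notches.
There are look-alikes about, which are no part of the job. There is more than one size of the part that bears stop_black_grip; the job needs the smaller. Of the things shaped like the part that bears stop_orange_grip, the orange one is meant.

How it is judged:
By the outcome, as a careful person would: the job done as asked, in the order asked, and still so for the second after the job is handed in, with the robot touching nothing.
It also fails if it takes over 32 s, if anything falls off the work surface, if the arm or the gripper's body presses on something with over 40 N, if the wrist force passes 120 N, or if a joint passes its speed limit or range.

## Working session

There is one attempt and no reset: what is moved stays moved. The work goes in short steps, Python scripts to look and compute and a tool call to move; the robot and the scene stay as the last step left them, time stands still between calls to the robot, and variables do not carry over. Pictures are saved under pics/ and viewed, and the job is handed in when it is done.

Besides the shell and the picture viewer there is one more tool, called after "Emit:" by a JSON object that holds its "api" and its "payload", one argument or row to a line. servo_tool: Moves the arm, as the interface text tells. Its arguments: {"type":"object","properties":{"targets":{"type":"array","items":{"type":"array","items":{"type":"number"}}},"grip_force":{"type":"number"}},"required":["targets"]}

```bash
mkdir -p pics
cat > h.py <<'E'
import numpy as np, cv2
from cell import monitor, imaging, ticket, spot_in, pinpoint
def world(c,u,v,d=None):
    if d is None:
        d=c["depth"][int(round(v)),int(round(u))]
    K=c["K"]; p=np.array([(u-K[0,2])/K[0,0]*d,(v-K[1,2])/K[1,1]*d,d,1]); return (c["world_from_camera"]@p)[:3]
E
python3 - <<'E'
from h import *
o=monitor.get_obs(); print(o)
for n in ("scene","side"):
    c=imaging.read_camera(n); cv2.imwrite(f"pics/{n}0.png",c["frame"]); np.savez(f"{n}0.npz",**c)
    for l in ("stop_orange_grip","stop_black_grip","stop_rail"):
        print(n,l,[(np.round(r["at"]),round(r["confidence"],2),world(c,*r["at"]).round(3)) for r in pinpoint(n,l)])
E
```

```text
{'time_s': 0.0, 'qpos': array([-71.49805971,  18.43812825,  -4.01396004,  83.17393476,
         1.2945598 ,  78.54097619,  -3.25980389]), 'joint_velocities': array([-0.02130226,  0.17209431,  0.02451799,  0.00730727, -0.04602658,
       -0.09509005, -0.00498082]), 'effort': array([-1.85688377e-04, -4.91287208e+01, -4.03983174e-01, -3.12535286e+01,
       -6.39096508e-02,  4.36133821e-02,  1.92118378e-04]), 'tool_pos': array([0.19745338, 0.61870927, 0.22148033]), 'tool_rot': array([-1.79892171e+02,  5.80262229e-03,  1.62306410e+02]), 'force': array([ 0.23818765, -0.29605332, -0.12628242]), 'wrist_torque': array([ 0.06825943, -0.02947601, -0.01643549]), 'grip_width': 0.08675942149058453}
scene stop_orange_grip [(array([377., 209.]), 0.96, array([ 0.592, -0.157,  0.074])), (array([410., 284.]), 0.8, array([ 0.548, -0.327,  0.066]))]
scene stop_black_grip [(array([344., 184.]), 0.8, array([ 0.584, -0.049,  0.063])), (array([248., 186.]), 0.62, array([0.409, 0.027, 0.064]))]
scene stop_rail [(array([355., 220.]), 0.86, array([ 0.571, -0.118,  0.026]))]
side stop_orange_grip [(array([326., 283.]), 0.93, array([ 0.554, -0.333,  0.063])), (array([354., 221.]), 0.67, array([ 0.607, -0.154,  0.065]))]
side stop_black_grip [(array([280., 172.]), 0.94, array([0.423, 0.018, 0.081])), (array([345., 194.]), 0.75, array([ 0.589, -0.049,  0.064]))]
side stop_rail [(array([348., 230.]), 0.62, array([ 0.595, -0.155,  0.039]))]
```

View pics/scene0.png

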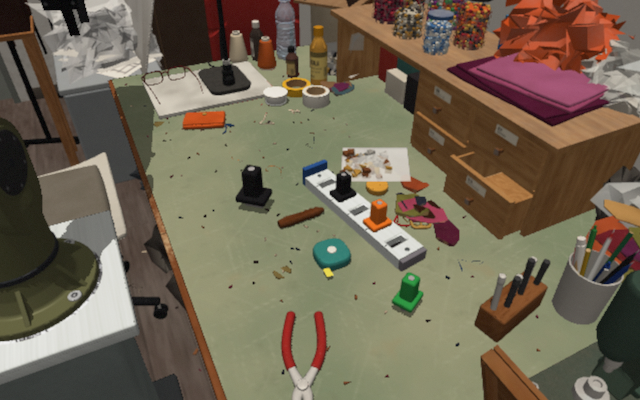

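View pics/side0.png

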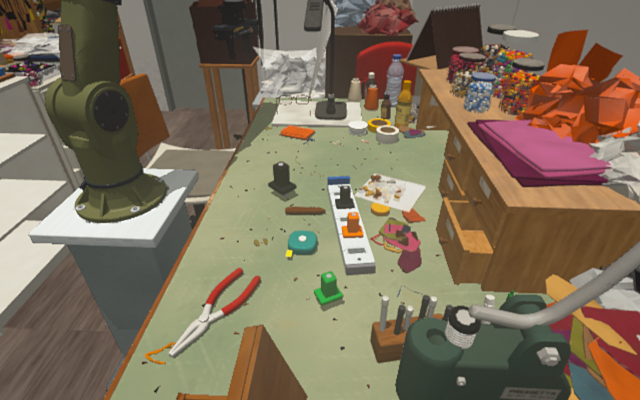

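Run:
```python
import cv2
for n,(x,y) in (("scene",(220,120)),("side",(230,120))):
    f=cv2.imread(f"pics/{n}0.png")[y:y+200,x:x+260]; cv2.imwrite(f"pics/{n}0c.png",cv2.resize(f,None,fx=3,fy=3,interpolation=cv2.INTER_CUBIC))
```

```text
(no output)
```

View pics/scene0c.png

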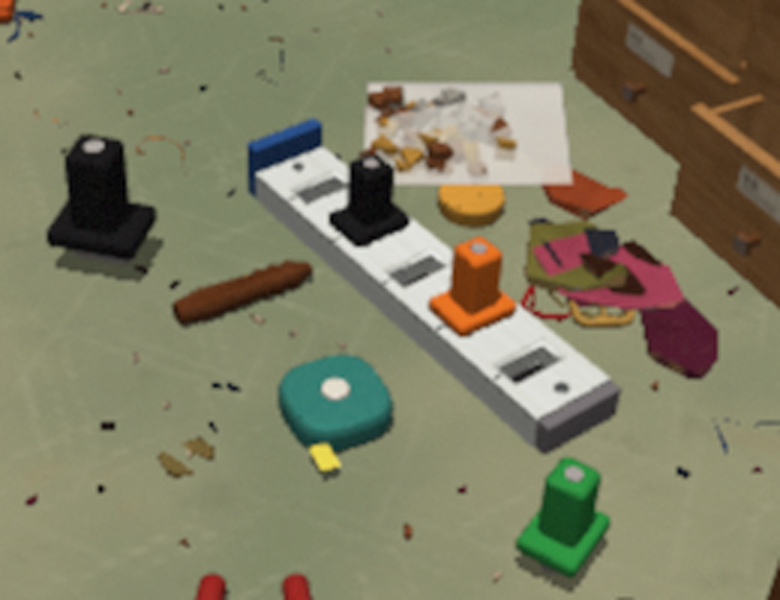

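View pics/side0c.png

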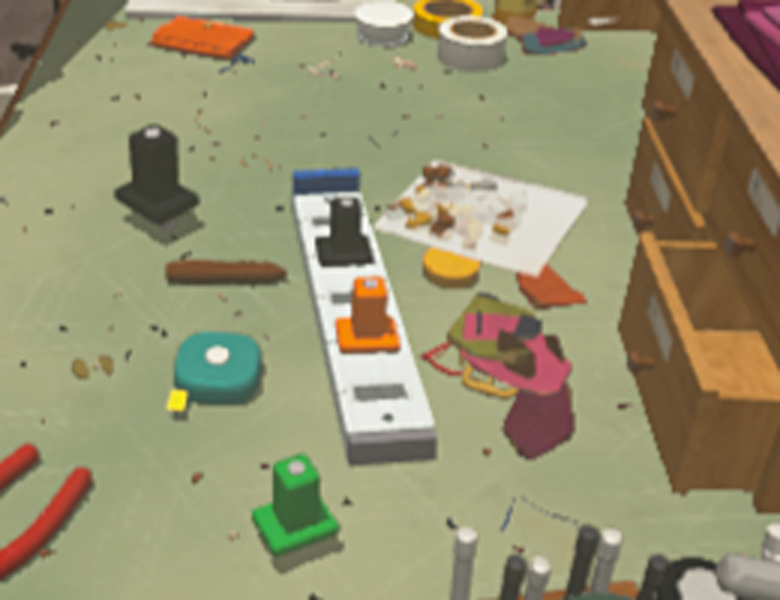

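The orange stop could be confused with the green look-alike at scene (408,290), the small black stop at (343,185), the big black one at (253,187), and the orange block at (204,120). The one I want is at (377,213), in the rail's -55 notch. Both crops show the notch at 0, towards the blue plate, is free. Next I'll measure the rail pose and the clearance to nearby objects.

```bash
cat >> h.py <<'E'
def cloud(c):
    d=c["depth"]; v,u=np.indices(d.shape); K=c["K"]
    P=np.stack([(u-K[0,2])/K[0,0]*d,(v-K[1,2])/K[1,1]*d,d],-1)
    T=c["world_from_camera"]; W=P@T[:3,:3].T+T[:3,3]; W[d<=0]=np.nan; return W
E
python3 - <<'E'
from h import *
for n in ("scene","side"):
    c=dict(np.load(f"{n}0.npz")); W=cloud(c); f=c["frame"]; hsv=cv2.cvtColor(f,cv2.COLOR_BGR2HSV).astype(int)
    x,y,z=W[...,0],W[...,1],W[...,2]
    tb=(abs(z)<.01)&(x>.4)&(x<.7)&(y>-.3)&(y<.1); print(n,"table z",np.median(z[tb]))
    box=(x>.5)&(x<.68)&(y>-.32)&(y<.08)
    m=box&(hsv[...,2]>120)&(hsv[...,1]<40)&(z>.014)&(z<.034)
    nl,l,s,_=cv2.connectedComponentsWithStats(m.astype(np.uint8)); 
    pts=W[m]; print(len(pts),"z",np.median(pts[:,2]))
    r=cv2.minAreaRect((pts[:,:2]*1000).astype(np.float32)); print("rail rect",r)
    og=box&(hsv[...,0]<14)&(hsv[...,1]>170)&(hsv[...,2]>120)&(z>.026)&(z<.09)
    p=W[og&(z>.072)]; q=W[og&(z<.07)&(z>.045)];s=W[og&(z<.038)]
    for nm,a in(("top",p),("post",q),("sh",s)): print(nm,len(a),a.mean(0).round(4) if len(a) else"",a.min(0).round(4),a.max(0).round(4))
    b=box&(hsv[...,0]>100)&(hsv[...,0]<125)&(hsv[...,1]>120)&(z>.02)
    p=W[b]; print("blue",len(p),p.mean(0),p.min(0),p.max(0))
    t=(x>.45)&(x<.8)&(y>-.4)&(y<.15)&(z>.09); 
    print("tall",t.sum(), np.nanmin(x[t]) if t.any() else "", [ (round(np.nanmin(x[t&(abs(y-yy)<.03)]),3) if (t&(abs(y-yy)<.03)).any() else None,yy) for yy in(-.3,-.24,-.18,-.12,-.06,0,.06)])
E
```

```text
scene table z -0.0004070776226458017
2199 z 0.0232067931218094
rail rect ((591.1436157226562, -81.7606201171875), (332.0555419921875, 154.68133544921875), 81.5261001586914)
top 76 [ 0.6011 -0.1477  0.0748] [ 0.5913 -0.1579  0.072 ] [ 0.6132 -0.1337  0.0773]Traceback (most recent call last):
  File "<stdin>", line 13, in <module>
    return umr_minimum(a, axis, None, out, keepdims, initial, where)
ValueError: zero-size array to reduction operation minimum which has no identity
```

Run:
```python
from h import *
for n in ("scene","side"):
    c=dict(np.load(f"{n}0.npz")); W=cloud(c); f=c["frame"]; hsv=cv2.cvtColor(f,cv2.COLOR_BGR2HSV).astype(int)
    x,y,z=W[...,0],W[...,1],W[...,2]
    def rep(nm,m):
        m=cv2.morphologyEx(m.astype(np.uint8),cv2.MORPH_CLOSE,np.ones((2,2)))
        nl,l,s,_=cv2.connectedComponentsWithStats(m)
        if nl<2: print(nm,"none");return
        a=W[l==1+np.argmax(s[1:,4])]; r=cv2.minAreaRect((a[:,:2]*1000).astype(np.float32)); print(n,nm,len(a),np.round(a.mean(0),4),np.round(r[0],1),np.round(r[1],1),round(r[2],1))
    box=(x>.5)&(x<.68)&(y>-.32)&(y<.08)
    rep("rail",box&(hsv[...,2]>120)&(hsv[...,1]<40)&(z>.014)&(z<.034))
    rep("otop",box&(z>.068)&(y<-.1))
    rep("btop",box&(z>.068)&(y>-.1))
    rep("blue",box&(hsv[...,0]>100)&(hsv[...,0]<125)&(hsv[...,1]>120)&(z>.02))
    t=(x>.45)&(x<.9)&(y>-.4)&(y<.15)&(z>.09)
    print("tall",t.sum(),[(yy,np.round(np.nanmin(np.where(t&(abs(y-yy)<.03),x,9)),3)) for yy in(-.3,-.24,-.18,-.12,-.06,0,.06,.1)])
```

```text
scene rail 2009 [nan nan nan] [595.5 -96.1] [ 80.1 302.5] 12.6
scene otop 135 [nan nan nan] [ 633.3 -121.8] [108.1  18.5] 38.0
scene btop 110 [nan nan nan] [611.1 -18.8] [94.1 22.1] 40.4
scene blue 226 [nan nan nan] [589.7  76.8] [106.   16.7] 34.9
tall 14986 [(-0.3, np.float64(0.834)), (-0.24, np.float64(0.801)), (-0.18, np.float64(0.799)), (-0.12, np.float64(0.8)), (-0.06, np.float64(0.832)), (0, np.float64(0.825)), (0.06, np.float64(0.833)), (0.1, np.float64(0.832))]
side rail 1427 [nan nan nan] [601.1 -82.9] [ 68.4 335.8] 8.4
side otop 100 [ 0.6078 -0.1477  0.07  ] [ 611.3 -116.9] [86.9 23.2] 82.3
side btop 78 [ 0.5921 -0.038   0.0697] [593.9  -1. ] [99.9 22.6] 84.8
side blue 42 [0.5753 0.0587 0.0409] [575.1  59. ] [54.4  7.3] 9.5
tall 10119 [(-0.3, np.float64(0.837)), (-0.24, np.float64(0.804)), (-0.18, np.float64(0.804)), (-0.12, np.float64(0.804)), (-0.06, np.float64(0.838)), (0, np.float64(0.829)), (0.06, np.float64(0.838)), (0.1, np.float64(0.838))]
```

Run:
```python
from h import *
a=np.array([.198,.619]);b=np.array([.60,-.12]);L=np.linalg.norm(b-a);e=(b-a)/L
for n in ("scene","side"):
    c=dict(np.load(f"{n}0.npz")); W=cloud(c).reshape(-1,3); W=W[np.isfinite(W).all(1)]
    s=(W[:,:2]-a)@e; t=(W[:,:2]-a)@np.array([-e[1],e[0]])
    m=(W[:,2]>.12)&(abs(t)<.22)&(s>-.1)&(s<L+.15); print(n,m.sum())
    for k in np.arange(-.1,L+.15,.1):
        q=m&(s>=k)&(s<k+.1)
        if q.any(): print(round(k,2),q.sum(),"t",t[q].min().round(3),t[q].max().round(3),"z",W[q,2].min().round(3),W[q,2].max().round(3))
o=monitor.get_obs()
from scipy.spatial.transform import Rotation as R
r=R.from_euler('xyz',o["tool_rot"],degrees=True)
print(r.inv().apply(np.array([.60,-.12,.25])-o["tool_pos"]))
```

```text
scene 1777
-0.1 178 t 0.02 0.045 z 0.22 0.275
0.0 697 t -0.095 -0.01 z 0.221 0.316
0.9 902 t 0.185 0.22 z 0.12 0.235
side 2342
-0.1 335 t -0.042 0.092 z 0.224 0.404
0.0 1105 t -0.091 0.044 z 0.223 0.408
0.2 191 t 0.14 0.218 z 0.391 0.419
0.3 328 t 0.109 0.191 z 0.357 0.398
0.9 383 t 0.19 0.22 z 0.122 0.215
[-0.60806545 -0.58193668 -0.02741659]
```

Run:
```python
from h import *
for n in ("scene","side"):
    c=dict(np.load(f"{n}0.npz")); W=cloud(c); x,y,z=W[...,0],W[...,1],W[...,2]
    print(n, c["world_from_camera"][:3,3].round(2))
    for zl in np.arange(.1,.75,.05):
        m=(x>.1)&(x<1)&(y>.1)&(y<.9)&(z>zl)&(z<zl+.05)&(np.hypot(x,y)<.9)
        vv,uu=np.nonzero(m)
        if m.any(): print(round(zl,2),m.sum(),"x",x[m].min().round(2),x[m].max().round(2),"y",y[m].min().round(2),y[m].max().round(2),"u",uu.min(),uu.max(),"v",vv.min(),vv.max(),"rmin",np.hypot(x,y)[m].min().round(2))
f=cv2.imread("pics/side0.png")[0:140,200:460]; cv2.imwrite("pics/lamp.png",cv2.resize(f,None,fx=3,fy=3,interpolation=cv2.INTER_CUBIC))
```

```text
scene [ 0.2  -0.71  0.63]
0.1 92 x 0.53 0.86 y 0.1 0.57 u 221 417 v 43 103 rmin 0.77
0.15 115 x 0.53 0.86 y 0.1 0.57 u 219 419 v 24 87 rmin 0.77
0.2 1356 x 0.17 0.89 y 0.1 0.67 u 66 436 v 5 67 rmin 0.59
0.25 604 x 0.13 0.89 y 0.11 0.67 u 42 438 v 0 40 rmin 0.56
0.3 247 x 0.13 0.89 y 0.13 0.56 u 38 432 v 0 14 rmin 0.55
side [ 0.56 -0.78  0.55]
0.1 48 x 0.53 0.55 y 0.56 0.57 u 329 333 v 81 94 rmin 0.77
0.15 53 x 0.54 0.55 y 0.56 0.57 u 330 333 v 67 80 rmin 0.78
0.2 710 x 0.17 0.89 y 0.1 0.67 u 229 471 v 45 118 rmin 0.59
0.25 362 x 0.14 0.89 y 0.11 0.68 u 215 476 v 30 97 rmin 0.56
0.3 728 x 0.14 0.55 y 0.52 0.71 u 213 334 v 18 37 rmin 0.55
0.35 822 x 0.15 0.55 y 0.35 0.63 u 218 334 v 2 30 rmin 0.59
0.4 244 x 0.16 0.53 y 0.44 0.63 u 223 331 v 0 9 rmin 0.61
```

View pics/lamp.png

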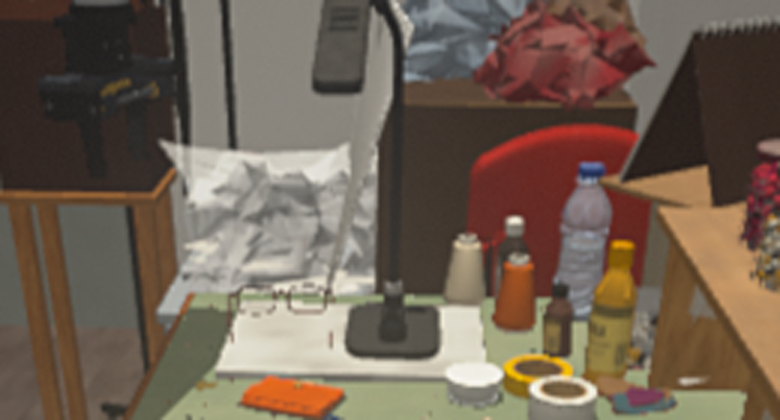

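Emit:
{"api": "servo_tool", "payload": {
  "targets": [
    [100,-0.03,-0.045,0.02,0],
    [100,-0.06,-0.09,0.04,0],
    [100,-0.085,-0.13,0.06,0],
    [100,-0.11,-0.175,0.07,0],
    [100,-0.15,-0.205,0.07,0]
  ]
}}

```text
time_s: 1.02
tool_pos: [0.2772, 0.3762, 0.1517]
tool_rot: [-179.9, -0.0, 162.4]
force: [1.2, 0.1, 1.5]
grip_width: 0.087
```

Emit:
{"api": "servo_tool", "payload": {
  "targets": [
    [100,-0.05,-0.04,0,0],
    [100,-0.105,-0.08,0,0.1],
    [100,-0.15,-0.12,0,0.27],
    [100,-0.195,-0.16,0,0.44],
    [100,-0.24,-0.2,0,0.61]
  ]
}}

```text
time_s: 1.65
tool_pos: [0.447, 0.1133, 0.1531]
tool_rot: [179.9, -0.0, 127.1]
force: [0.9, 1.2, 0.5]
grip_width: 0.0867
```

Run:
```python
from h import *
o=monitor.get_obs(); print(o["tool_pos"],o["tool_rot"],o["qpos"].round(0),o["time_s"])
from scipy.spatial.transform import Rotation as R
r=R.from_euler('xyz',o["tool_rot"],degrees=True)
print(r.inv().apply(np.array([.595,-.12,.22])-o["tool_pos"]), np.radians(o["tool_rot"][2]-98.5))
```

```text
[0.44695449 0.11334344 0.15308996] [ 1.79896833e+02 -1.09326057e-03  1.27050136e+02] [-40.  -3.  22. 115.   1.  68.  19.] 1.65
[-0.27543157 -0.02231568 -0.06695558] 0.49829387545093656
```

Emit:
{"api": "servo_tool", "payload": {
  "targets": [
    [100,-0.055,-0.005,-0.014,0.1],
    [100,-0.11,-0.01,-0.028,0.2],
    [100,-0.165,-0.015,-0.042,0.3],
    [100,-0.22,-0.02,-0.056,0.4],
    [100,-0.27,-0.022,-0.067,0.5]
  ]
}}

```text
time_s: 2.28
tool_pos: [0.5933, -0.1149, 0.2206]
tool_rot: [179.9, 0.0, 98.5]
force: [1.1, -0.5, -0.7]
grip_width: 0.0871
```

Run:
```python
from h import *
c=imaging.read_camera("wrist"); o=monitor.get_obs(); print(o["tool_pos"],o["tool_rot"],o["time_s"],o["qpos"].round(0))
cv2.imwrite("pics/w1.png",c["frame"]); np.savez("w1.npz",**c); print(c["world_from_camera"].round(3))
for l in ("stop_orange_grip","stop_black_grip","stop_rail"):
    print(l,[(np.round(r["at"],1),round(r["confidence"],2),world(c,*r["at"]).round(4)) for r in pinpoint("wrist",l)])
```

```text
[ 0.59610401 -0.12197921  0.22165268] [179.7240994    0.44147189  97.98272891] 2.325 [-23.  15.  38.  91.  -9.  77.  24.]
[[ 0.989  0.142  0.038  0.582]
 [ 0.147 -0.957 -0.252 -0.047]
 [ 0.001  0.255 -0.967  0.383]
 [ 0.     0.     0.     1.   ]]
stop_orange_grip [(array([326. , 209.1]), 0.79, array([ 0.5997, -0.1392,  0.077 ]))]
stop_black_grip [(array([332.5,  93.9]), 0.74, array([ 0.5898, -0.037 ,  0.0757]))]
stop_rail [(array([326.3, 146.7]), 0.85, array([ 0.5934, -0.0902,  0.0073]))]
```

View pics/w1.png

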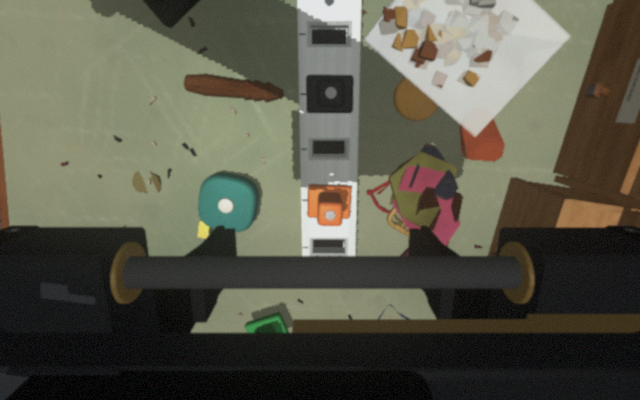

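The wrist view shows the rail running up the image. The orange post is at (330,203), the free notch at (329,148), the black stop at (330,93) and the rear notch at (329,245). I'll take a settled picture and measure precisely.

```bash
cat > meas.py <<'E'
from h import *
import sys
def plane(c,u,v,z):
    K=c["K"];T=c["world_from_camera"]; d=T[:3,:3]@np.array([(u-K[0,2])/K[0,0],(v-K[1,2])/K[1,1],1]); s=(z-T[2,3])/d[2]; return T[:3,3]+s*d
if __name__=="__main__":
    nm=sys.argv[1]
    c=imaging.read_camera("wrist"); o=monitor.get_obs(); print(o["tool_pos"].round(4),o["tool_rot"].round(2),o["time_s"],o["force"].round(1))
    cv2.imwrite(f"pics/{nm}.png",c["frame"]); np.savez(nm+".npz",**c)
E
python3 meas.py w2
python3 - <<'E'
from meas import *
c=dict(np.load("w2.npz")); W=cloud(c); f=c["frame"]; x,y,z=W[...,0],W[...,1],W[...,2]
hsv=cv2.cvtColor(f,cv2.COLOR_BGR2HSV).astype(int)
def rect(nm,m,zz):
    nl,l,s,ce=cv2.connectedComponentsWithStats(m.astype(np.uint8))
    for i in range(1,nl):
        if s[i,4]<120: continue
        vv,uu=np.nonzero(l==i); P=np.array([plane(c,a,b,zz)[:2] for a,b in zip(uu,vv)])*1000
        r=cv2.minAreaRect(P.astype(np.float32)); print(nm,s[i],np.round(ce[i],1),"rect",np.round(r[0],1),np.round(r[1],1),round(r[2],1),"mean",P.mean(0).round(1))
roi=np.zeros(z.shape,bool); roi[0:258,290:370]=1
rect("railtop",roi&(abs(z-.0235)<.004),.024)
rect("notch",roi&(z<.016)&(abs(x-.592)<.05)&(np.indices(z.shape)[1]>306)&(np.indices(z.shape)[1]<352),.024)
rect("otop",roi&(z>.070)&(y<-.1),.076)
rect("btop",roi&(z>.070)&(y>-.1),.076)
rect("osh",roi&(abs(z-.034)<.004)&(hsv[...,1]>120),.034)
print(f[140:156,300:360:2].mean(2).astype(int)[::2])
E
```

```text
[ 0.592  -0.1123  0.2191] [-1.7996e+02 -4.0000e-02  9.8750e+01] 2.525 [-0.7  0.1  0.6]
railtop [ 299    0   64  256 9841] [329.6 114.7] rect [593.6 -79.2] [ 60.  257.8] 8.6 mean [590.4 -58.8]
notch [311  27  38  18 674] [329.6  35.5] rect [578.3  17.9] [35.5 15. ] 8.6 mean [578.3  18. ]
notch [312 142  35  15 522] [329. 149.] rect [594.6 -89.2] [35.4 14.5] 8.6 mean [594.5 -89.2]
notch [313 240  33  13 418] [329.  245.9] rect [ 611.3 -195.9] [35.8 14.4] 8.6 mean [ 611.2 -195.8]
otop [318 202  26  26 605] [330.3 214.2] rect [ 603.4 -142.8] [23.3 24.4] 8.4 mean [ 603.2 -142.5]
btop [318  79  28  30 781] [331.5  93.1] rect [587.5 -36. ] [23.1 23.7] 8.4 mean [587.3 -35.7]
btop [290 256  80   2 158] [329.2 256.5] rect [ 609.  -184.7] [75.9  1. ] 8.6 mean [ 608.8 -184.7]
osh [309 187  43  33 701] [329.6 199.1] rect [ 603.7 -143.3] [43.8 34.9] 6.1 mean [ 602.9 -139.6]
[[ 93 121 125 131 129 115 110 104 105 104 105 107 106 106 105 104 105 103
  103 102 102 106 103 109 110 114 132 132 131 124]
 [ 86 125 127 126 128 113 107  77  63  57  58  59  58  59  59  59  58  57
   57  56  56  57  59  96 106 113 129 128 131 124]
 [ 87 123 128 127 126 114 107  67  38  40  40  39  40  42  39  38  38  39
   38  37  34  35  42  91 102 112 130 129 134 122]
 [ 86 123 128 130 126 117 106  66  40  38  36  36  39  38  40  42  40  41
   39  40  37  37  41  91 103 115 131 130 129 121]
 [ 82 119 121 123 128 114 108  72  41  39  39  40  39  41  41  38  38  36
   37  38  36  36  44  91 101 113 129 133 131 124]
 [ 80 103  88  90 114 116 111  69  46  46  41  33  41  39  40  36  39  40
   38  37  38  42  41  85 103 114 131 128 133 123]
 [ 85 122 121 124 127 114 108  66  38  41  41  42  39  38  36  38  41  45
   39  34  36  45  44  81 101 115 130 131 129 120]
 [ 84 123 124 129 125 117 104  76  58  54  61  61  58  57  61  62  59  60
   60  58  62  58  56  89 104 113 129 131 129 115]]
```

Emit:
{"api": "servo_tool", "payload": {
  "targets": [
    [100,-0.016,0.0035,0.04,0],
    [100,-0.032,0.0065,0.08,0],
    [100,-0.032,0.0065,0.115,0],
    [100,-0.032,0.0065,0.125,0],
    [100,-0.032,0.0065,0.125,0]
  ]
}}

```text
time_s: 3.15
tool_pos: [0.6035, -0.1421, 0.0947]
tool_rot: [-180.0, -0.1, 98.8]
force: [0.1, -0.6, 0.3]
grip_width: 0.0869
```

```bash
python3 meas.py w3
```

```text
[ 0.6043 -0.1426  0.0957] [ 1.7991e+02 -2.0000e-02  9.8800e+01] 3.2 [ 0.9 -0.1  0.9]
```

View pics/w3.png

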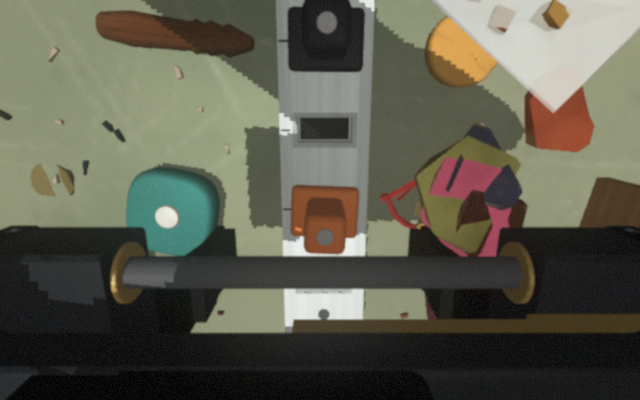

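The post, at (325,237), is centred between the fingers, whose inner edges are at columns 235 and 412. I'll descend and grip.

Emit:
{"api": "servo_tool", "payload": {
  "targets": [
    [100,0,0,0.03,0],
    [100,0,0,0.052,0],
    [100,0,0,0.052,0],
    [25,0,0,0.052,0],
    [10,0,0,0.052,0]
  ],
  "grip_force": 25
}}

```text
time_s: 3.82
tool_pos: [0.6048, -0.1438, 0.0443]
tool_rot: [179.8, 0.0, 98.7]
force: [-0.1, 0.5, -0.1]
grip_width: 0.0743
```

Emit:
{"api": "servo_tool", "payload": {
  "targets": [
    [10,0,0,0,0],
    [10,0,0,0,0],
    [10,0,0,0,0],
    [10,0,0,0,0]
  ]
}}

```text
time_s: 4.32
tool_pos: [0.6035, -0.1436, 0.0425]
tool_rot: [-180.0, -0.0, 98.7]
force: [-0.2, -0.0, 0.3]
grip_width: 0.0348
```

Emit:
{"api": "servo_tool", "payload": {
  "targets": [
    [10,0,0,0,0],
    [10,0,0,0,0],
    [10,0,0,0,0]
  ]
}}

```text
time_s: 4.7
tool_pos: [0.6037, -0.1435, 0.0425]
tool_rot: [180.0, -0.0, 98.7]
force: [0.0, 0.4, -0.3]
grip_width: 0.0239
```

Emit:
{"api": "servo_tool", "payload": {
  "targets": [
    [10,0,0,0,0],
    [10,0,0,-0.008,0],
    [10,0,0,-0.018,0],
    [10,0,0,-0.03,0],
    [10,0,0,-0.03,0]
  ]
}}

```text
time_s: 5.32
tool_pos: [0.6047, -0.1439, 0.0743]
tool_rot: [179.8, 0.0, 98.7]
force: [-0.3, -0.7, -0.6]
grip_width: 0.0237
```

```bash
python3 meas.py w4
python3 - <<'E'
from h import *
c=imaging.read_camera("side"); cv2.imwrite("pics/s4.png",cv2.resize(c["frame"][120:320,230:490],None,fx=3,fy=3))
print(monitor.get_obs()["grip_width"])
E
```

```text
[ 0.6042 -0.1437  0.0735] [1.799e+02 1.000e-02 9.871e+01] 5.375 [-0.1 -0.6 -1.1]
0.023735904538197735
```

View pics/w4.png

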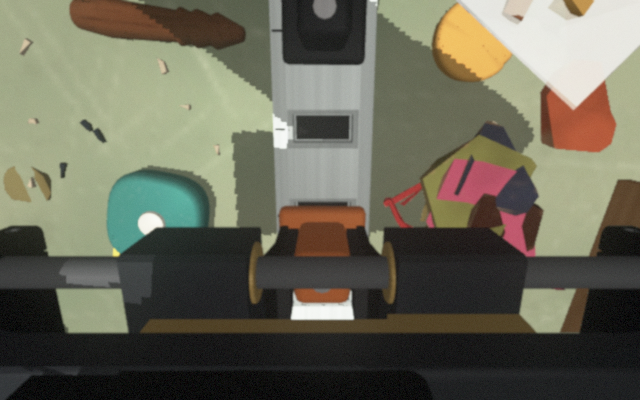

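View pics/s4.png

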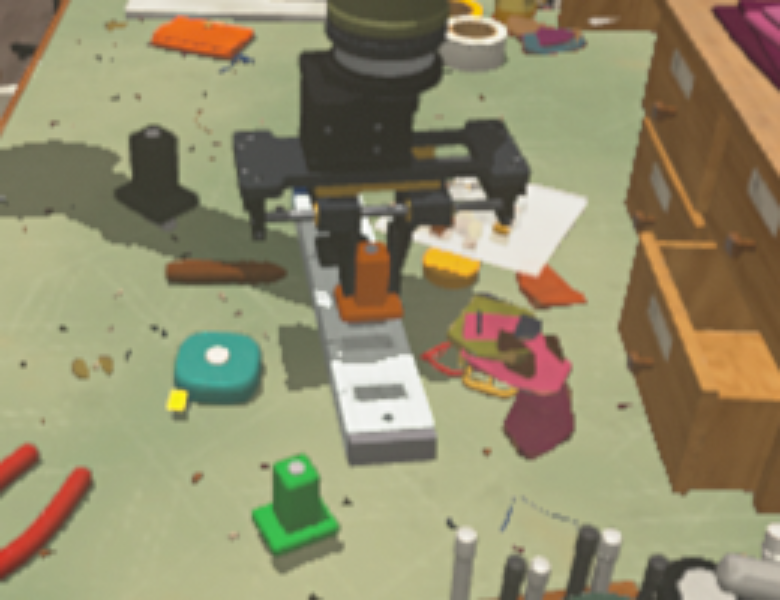

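Run:
```python
from meas import *
th=np.radians(8.6); ex=np.array([np.cos(th),np.sin(th)]); ey=np.array([-np.sin(th),np.cos(th)])
tcp=np.array([604.2,-143.7])
for nm in("w3","w4"):
    c=dict(np.load(nm+".npz")); f=c["frame"]; g=f.max(2)
    m=np.zeros(g.shape,np.uint8); m[112:148,290:356]=g[112:148,290:356]<75
    nl,l,s,ce=cv2.connectedComponentsWithStats(m); i=1+np.argmax(s[1:,4])
    vv,uu=np.nonzero(l==i); P=np.array([plane(c,a,b,.021)[:2] for a,b in zip(uu,vv)])*1000
    r=cv2.minAreaRect(P.astype(np.float32)); print(nm,s[i],np.round(r[0],1),np.round(r[1],1),r[2]); d=np.array(r[0])-tcp; print("rel tcp along",d@ey,"perp",d@ex)
    # bevel outer
    m[:]=0; m[105:155,285:362]=g[105:155,285:362]<112
    print(g[130,280:380:2])
    print(g[100:160:2,325])
```

```text
w3 [ 300  118   49   21 1000] [595.5 -89.1] [32.2 13.2] 8.80435562133789
rel tcp along 55.29457693348504 perp -0.47017919384066065
[187 147 137 138 145 205 216 186 177 121  86  48  51  50  55  53  49  50
  44  46  44  44  43  42  41  46  40  44  44  41  40  30  43  44  70 111
 107 122 122 139 137 137 137 138 132 106  92  92  92  89]
[152 153 156 155 152 153 140 119 117  57  43  41  43  44  43  40  43  47
  43  57 101 104 122 123 142 150 148 150 146 149]
w4 [ 297  116   52   23 1155] [595.6 -89.2] [31.4 13.3] 8.672470092773438
rel tcp along 55.15886451764379 perp -0.3847147031039525
[212 202 222 246 213 219 189 136 105  60  65  57  63  59  54  50  49  51
  53  49  53  54  52  54  53  50  48  53  47  49  47  51  43  51  83 142
 112 140 139 157 161 156 161 161 159 156 133 109 108 110]
[180 177 177 174 175 151 139 139  67  49  49  51  49  51  50  51  54  47
  48  68 120 119 142 144 162 172 175 173 171 171]
```

Emit:
{"api": "servo_tool", "payload": {
  "targets": [
    [10,0.015,0,0,0],
    [10,0.035,0,0,0],
    [10,0.055,-0.0005,0,0],
    [10,0.055,-0.0005,0,0],
    [10,0.055,-0.0005,0,0]
  ]
}}

```text
time_s: 6.05
tool_pos: [0.5947, -0.0893, 0.0726]
tool_rot: [180.0, 0.0, 98.7]
force: [-0.1, -0.8, -1.5]
grip_width: 0.0239
```

```bash
python3 meas.py w5
python3 - <<'E'
from h import *
c=imaging.read_camera("side"); cv2.imwrite("pics/s5.png",cv2.resize(c["frame"][150:300,280:480],None,fx=4,fy=4))
E
```

```text
[ 0.5947 -0.0899  0.0726] [1.800e+02 4.000e-02 9.868e+01] 6.1 [-0.   0.2 -0.4]
```

View pics/s5.png

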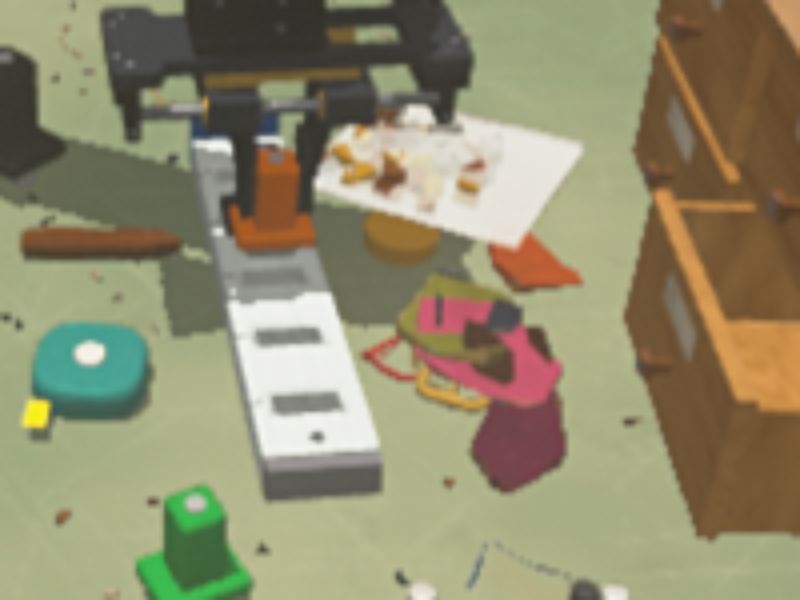

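View pics/w5.png

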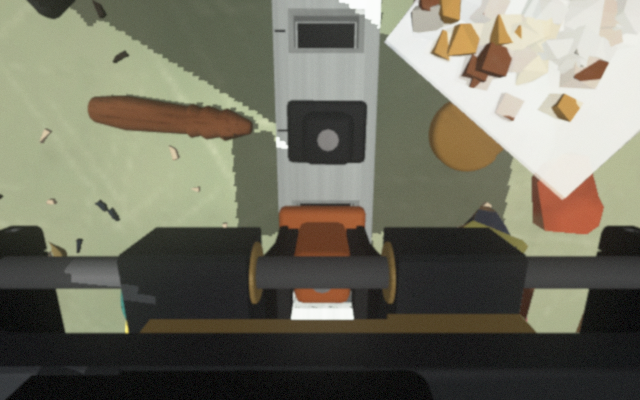

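The stop is over the middle notch: the notch edge at row 203 sits the same relative to the shoulder as it did over the original notch. The black stop is undisturbed. I'll lower gently.

Emit:
{"api": "servo_tool", "payload": {
  "targets": [
    [10,0,0,0.007,0],
    [10,0,0,0.013,0],
    [10,0,0,0.018,0],
    [10,0,0,0.022,0],
    [10,0,0,0.022,0]
  ]
}}

```text
time_s: 6.78
tool_pos: [0.5945, -0.0893, 0.0501]
tool_rot: [-180.0, -0.0, 98.7]
force: [-0.1, -0.1, -1.1]
grip_width: 0.0243
```

Emit:
{"api": "servo_tool", "payload": {
  "targets": [
    [10,0,0,0.002,0],
    [10,0,0,0.004,0],
    [10,0,0,0.006,0],
    [10,0,0,0.0075,0],
    [10,0,0,0.0075,0]
  ]
}}

```text
time_s: 7.4
tool_pos: [0.5947, -0.0893, 0.0429]
tool_rot: [-180.0, -0.0, 98.7]
force: [0.5, 0.3, -0.3]
grip_width: 0.0238
```

Emit:
{"api": "servo_tool", "payload": {
  "targets": [
    [10,0,0,0.0005,0],
    [10,0,0,0.001,0],
    [10,0,0,0.0015,0],
    [10,0,0,0.0015,0]
  ]
}}

```text
time_s: 7.9
tool_pos: [0.5949, -0.0893, 0.0425]
tool_rot: [180.0, -0.0, 98.7]
force: [-3.4, 1.1, 6.1]
grip_width: 0.0238
```

Contact is about 6 N at the same height I gripped at, so it's seated. Releasing.

Emit:
{"api": "servo_tool", "payload": {
  "targets": [
    [60,0,0,0,0],
    [60,0,0,0,0],
    [60,0,0,0,0],
    [60,0,0,0,0],
    [60,0,0,0,0]
  ]
}}

```text
time_s: 8.52
tool_pos: [0.5948, -0.0893, 0.0415]
tool_rot: [180.0, -0.0, 98.7]
force: [-0.3, 0.3, -0.5]
grip_width: 0.0515
```

Emit:
{"api": "servo_tool", "payload": {
  "targets": [
    [60,0,0,-0.01,0],
    [60,0,0,-0.03,0],
    [60,0,0,-0.06,0],
    [60,0,0,-0.11,0],
    [60,0,0,-0.165,0]
  ]
}}

```text
time_s: 9.15
tool_pos: [0.5945, -0.0895, 0.2094]
tool_rot: [180.0, -0.0, 98.7]
force: [0.7, -0.5, 0.1]
grip_width: 0.0523
```

Emit:
{"api": "servo_tool", "payload": {
  "targets": [
    [60,-0.03,0,0,0],
    [60,-0.03,0,0,0],
    [60,-0.03,0,0,0]
  ]
}}

```text
time_s: 9.52
tool_pos: [0.5992, -0.1184, 0.207]
tool_rot: [180.0, -0.1, 98.7]
force: [0.7, 0.8, 0.0]
grip_width: 0.0524
```

```bash
python3 meas.py w6
python3 - <<'E'
from meas import *
c=dict(np.load("w6.npz")); W=cloud(c); x,y,z=W[...,0],W[...,1],W[...,2]
hsv=cv2.cvtColor(c["frame"],cv2.COLOR_BGR2HSV)
org=(hsv[...,0]<14)&(hsv[...,1]>150)&(abs(x-.595)<.03)&(abs(y+.089)<.03)
for a,b in((.028,.042),(.068,.085)):
    m=org&(z>a)&(z<b)
    if a>.06: m=(z>a)&(z<b)&(abs(x-.595)<.03)&(abs(y+.089)<.03)
    A=np.c_[x[m],y[m],np.ones(m.sum())]; s=np.linalg.lstsq(A,z[m],rcond=None)[0]
    vv,uu=np.nonzero(m); P=np.array([plane(c,p,q,.034 if a<.06 else .076)[:2] for p,q in zip(uu,vv)])*1000
    print("z",np.median(z[m]).round(4),"tilt deg",np.degrees(s[:2]).round(2),cv2.minAreaRect(P.astype(np.float32)))
b=(z>.068)&(z<.085)&(abs(x-.588)<.03)&(abs(y+.036)<.03);print("black top",np.median(z[b]),x[b].mean(),y[b].mean())
s=imaging.read_camera("side"); cv2.imwrite("pics/s6.png",cv2.resize(s["frame"][150:300,280:480],None,fx=4,fy=4))
E
```

```text
[ 0.5992 -0.1179  0.2066] [-1.800e+02 -6.000e-02  9.875e+01] 9.575 [-0.2  0.3  0. ]
z 0.0338 tilt deg [-0.31 -0.18] ((593.8156127929688, -90.54910278320312), (42.40439987182617, 31.938356399536133), 8.680691719055176)
z 0.0755 tilt deg [ 0.19 -2.46] ((593.2022094726562, -89.73907470703125), (23.15770149230957, 23.0251522064209), 8.680915832519531)
black top 0.07561279937277907 0.587385639922526 -0.03587455761602319
```

View pics/s6.png

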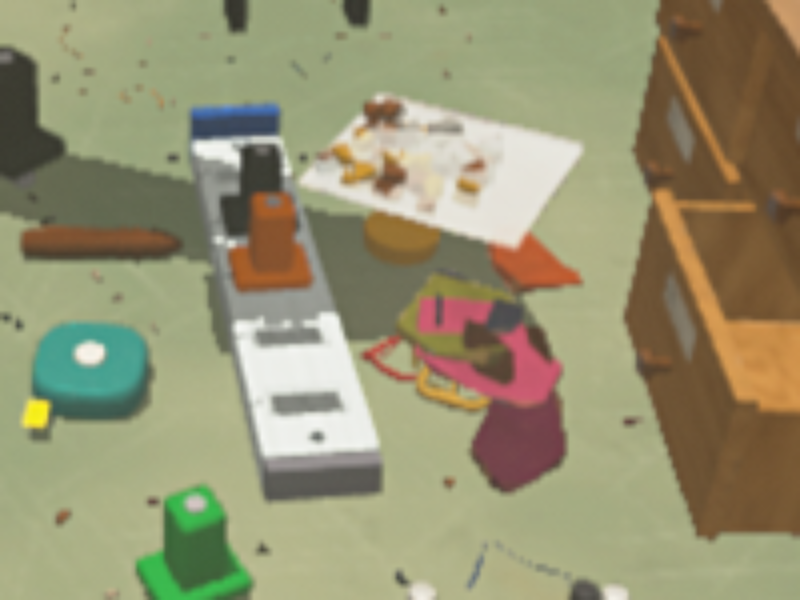

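View pics/w6.png

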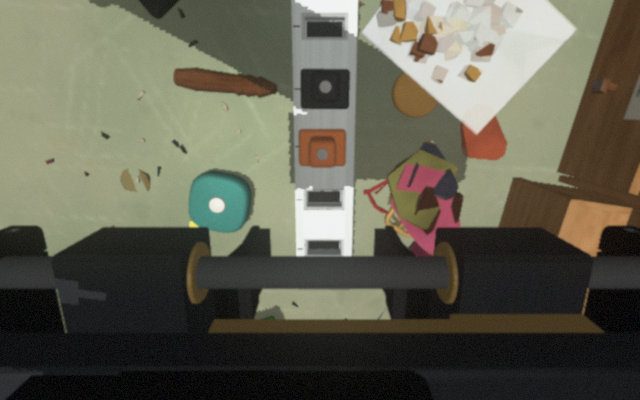

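The orange stop is at (322,148) in the wrist view, in the middle notch. Its shoulder is flat at z ≈ 34 mm and its top at about 76 mm. The vacated notch shows at (323,199), and the black stop hasn't moved. The arm is clear of everything.

```bash
python3 -c "
from h import *
print(ticket.sign_off())"
```

```text
the job is handed in; nothing more can be done
None
```

I moved the orange stop 55 mm along the rail, from the -55 mm notch to the very next notch at 0, nearer the blue end plate. I let go of it there and handed the job in about 10 s into the 32 s limit.

- **Seating:** I felt about 6 N of contact at the same height I had gripped it at. After release the shoulder top read 33.8 mm (34 mm when seated) with about 0.3° of tilt, and the post top read 75.5 mm (nominal 76 mm).
- **Black stop:** its measured position and height matched the picture taken before the move, to within 1 mm.
- **Disagreements:** a plane fit to the small post top gave about 2.5° in one direction. I put that down to stray pixels on the post's side faces, because the larger shoulder face read flat. The wrist camera also measured lengths along the rail 1–2% short from its higher viewpoint, but closer pictures gave 55 mm to the target notch.

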